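# Seat and clamp the carving blank through the guard window

## Robot

A 6-joint arm with a two-finger parallel gripper is mounted at the origin on the work surface. World frame = base frame: x ahead of the robot, y to its left, z up, the work surface at z = 0. Lengths are in m, angles in rad, forces in N, time in s.
With the tool pointing down it reaches from about 0.275 to 0.875 m from the base axis. Payload 12.5 kg.
Tool frame: the origin (TCP) lies at the very end of the fingers, on their centre line; the grasp point (between the pads) lies 19 mm behind it; z points along the fingers, y is the line along which they close (so a half turn about z gives the same grasp; the last joint's range is limited). The gripper opens to 85 mm and grips with 20 to 120 N. Pads are 22 mm wide; open, the fingers measure 114 mm over their backs; the gripper's body (76 mm by 85 mm) begins 54 mm behind the grasp point. The pads swing forward as they close: fully open they stand 13 mm farther back than shut.
Start: joints at [1.034, 0.351, 1.652, -0, 1.139, -0.085], TCP at [0.24, 0.495, 0.201] pointing down, gripper open.
Joint ranges: [-2.75, 2.75], [-0.79, 2.1], [0.01, 2.65], [-1.57, 4.71], [0.07, 3.14], [-2.87, 2.87]. Speed limits (rad/s): [2.22, 2.22, 2.79, 3.14, 3.14, 3.14].

## Interface

Orientations are given as a 3x3 rotation matrix whose columns are the frame's x, y, z axes.
In Python, from bench import manip gives the robot as it stands. Calls block until the motion is done:
- manip.move_ptp(position, orientation): joint-space move of the TCP to a pose.
- manip.move_l(position, attitude=None, max_speed=0.15): straight line of the TCP; attitude=None keeps the orientation; max_speed is the mean speed in m/s.
- manip.move_j(angles): joint-space move.
- manip.set_gripper(opening, effort=None): opening from 0.0 (shut) to 1.0 (fully open); effort is the grip in N (None keeps the last); returns when the fingers have stopped.
- manip.dwell(seconds).
- manip.inverse_kinematics(position, orientation): joint angles nearest the present ones, or None.
- manip.grab_frame(name): name is "scene" or "top"; returns (picture, depth): 420x560x3 uint8, red, green, blue; 420x560 float32, m along the optical axis (not along the pixel's ray), 0 where there is no reading.
- manip.get_calibration(name): a dict with "camera_matrix" (3x3 intrinsics, pixels), "R" (3x3) and "t" (3): a world point X has camera coordinates R X + t. Camera axes: x right, y down, z forward; pixel columns grow to the right and rows downward; lengths in m; the calibration is good to about 2 mm. A picture is of the moment at which its call begins. get_calibration takes no time and is no camera call.
A pose or a line that the arm cannot do raises manip.Unreachable and nothing moves.
- manip.sign_off(): hands the job in; it is judged then, once.
Trained networks look in the newest picture that a camera, given by its name, has taken for a name from the list of things; names that differ only in an ending like _2 or _b are one class to them, and where a whole thing is asked for, a point or a joint stands for the part that bears it (a point fixed in the world has none). Each returns a list of dicts, best first, with "confidence" (0 to 1); they miss things now and then, are a little off and sometimes report something else, mostly with a low value. They report only what shows in the picture. A call takes as long as a camera call.
- manip.look_for(camera, name): "at" ([x, y, z] in m, in world coordinates, good to about 4 mm: the middle of the surface that is visible of it).
Readings, each from a call of its own:
- manip.current_time(): time.
- manip.current_qpos(): joint angles.
- manip.current_joint_vel(): joint speeds.
- manip.current_joint_torque(): joint torques, N m.
- manip.current_ee_pos(): TCP position.
- manip.current_tcp_rot(): TCP orientation.
- manip.current_force(): force on the tool from outside, world axes, zero at the start.
- manip.current_ft_torque(): the same for the moment, N m.
- manip.current_grip_width(): opening from 0.0 (shut) to 1.0 (fully open).
- manip.current_grip_force(): force on a finger pad.
Only numpy, scipy, OpenCV 4.12 (cv2) and the standard library are available. Lean on these libraries where they do the work, as an engineer would, in place of code of your own. Each camera call takes 0.05 s, during which the arm holds its last target. There are 200 camera calls.

## Task

In the mason's clamping fixture, push the loose sandstone blank along its lane until it sits fully home against the back stop. Then reach down through the window of the yellow guard and press the red lever handle all the way down, without touching the guard or the clamp foot, and withdraw. Only push and press: do not pick the stone up, and leave the mallet, offcut and chisel alone.

Things in the scene. Friction and masses are not known exactly. Their poses are not given: they have to be found in the camera images.
- fixture: Fixed blue steel bed, 290 x 360 x 15 mm; place and yaw vary. Origin: centre of its underside; x points away from the robot to the back stop, y left, z up. All offsets below are in this frame, in mm. Stone's lane: centred on y = 80, between rails 86 apart, tops at z = 27, from x = -130 to 100, open at the front. Shaft of lever and clamp: along y at x = 115, z = 75, posts up to z = 90.
- stop (a point): Middle of the back stop's face at x = 100, y = 80, z = 34 of the fixture. The stop is a fixed steel wall across the far end of the lane, 94 mm wide, 12 mm thick, its top at z = 53.
- stone: Loose sandstone blank, darker trefoil mark on top, 100 (x) x 80 (y) x 40 (z) mm, 0.5 to 0.9 kg. Origin: centre of its underside; axes as the fixture's within 0.02 rad. It lies on the bed (z = 15) in the lane, top at z = 55, 30 to 65 mm short of the stop. Fully home its origin is at x = 50, y about 80, front face at x = 0. Pushed level at its front face it slides with 3 to 9 N.
- guard: Fixed yellow sheet-steel guard over the lever, x = -65 to 100, y = -152 to -28; origin and axes coincide with the fixture's. Its top plate, 3 mm thick, slopes at 15 degrees: lowest at the front (z = 88), highest at the back (z = 130). A front sheet and two side sheets reach down to the bed. Not to be touched.
- window (a point): Centre of the rectangular window in the guard's sloping top plate, at x = 5, y = -90, z = 103. The opening is 90 mm wide along y, 76 mm along the slope (73 mm in plan along x), edged with a black line. The shut fingers pass through it, the open gripper does not; the lever handle lies below. A vertical approach from above works.
- lever_handle (a point): Centre of the red round handle bar, 50 mm long along y and 22 mm in diameter, on the lever's front end. Raised, its centre is at x = 1, y = -90, z = 73 (30 mm below the window's centre); fully pressed at x = 5, z = 44. So its top goes from z = 84 to z = 55.
- lever (a joint): Angle of the lever about its shaft, rad: 0 raised, 0.26 fully down at a hard stop (29 mm lower at the handle). It starts between 0 and 0.05. It has no spring: it moves stiffly, with 4 to 6 N at the handle, and stays where it is left.
- clamp_foot: Clamp foot turning with the lever: a steel arm reaching 55 mm forward of the shaft at y = 80 with a black rubber pad, 26 mm in diameter, that swings down 14 mm onto the stone's top as the lever is pressed; raised, nothing of it stands above z = 105. Origin: on the shaft axis at x = 115, y = 0, z = 75. Not to be touched.
- mallet: Loose beech mason's mallet standing on its round head, 108 mm in diameter and 213 mm tall, handle up. Origin: centre of its underside. It stands beside the fixture; it and the offcut may have changed places. Bystander.
- offcut: Loose brown sandstone offcut, 80 x 70 x 45 mm, beside the fixture. Origin: centre of its underside. Bystander.
- chisel: Loose dark steel chisel, 220 mm long and 16 mm thick, lying along its x on the bench beyond the fixture. Origin: on its underside, near mid-length. Bystander.

How it is judged:
By the outcome, as a careful person would: the job done as asked, in the order asked, and still so for the second after the job is handed in, with the robot touching nothing.
It also fails if it takes over 51 s, if anything falls off the work surface, if the arm or the gripper's body presses on something with over 40 N, if the wrist force passes 120 N, or if a joint passes its speed limit or range.

## Working session

There is one attempt and no reset: what is moved stays moved. The work goes in short steps, each a Python script; the robot and the scene stay as the last script left them, time stands still between calls to the robot, and variables do not carry over. Pictures are saved under pics/ and viewed, at most 10 in all, crops included, and the job is handed in when it is done.

```bash
mkdir -p pics; ls; python3 - <<'E'
from bench import manip
import cv2,numpy as np
np.set_printoptions(precision=4,suppress=True)
for c in("scene","top"):
    p,d=manip.grab_frame(c); cv2.imwrite(f"pics/{c}0.png",p[:,:,::-1]); np.savez(f"{c}0.npz",p=p,d=d)
    k=manip.get_calibration(c); print(c,k["camera_matrix"].tolist(),"pos",-k["R"].T@k["t"])
    for n in["fixture","stop","stone","guard","window","lever_handle","clamp_foot","mallet","offcut","chisel"]:
        print(n,[(np.round(r["at"],3).tolist(),round(r["confidence"],2)) for r in manip.look_for(c,n)[:2]])
print(manip.current_time())
E
```

```text
pics
scene [[449.51045641275476, 0.0, 273.32649601646153], [0.0, 449.51045641275476, 208.01207721968052], [0.0, 0.0, 1.0]] pos [1.0515 0.6083 0.8655]
fixture [([0.588, -0.092, 0.012], 0.93)]
stop [([0.581, -0.089, 0.013], 0.72)]
stone [([0.531, 0.003, 0.05], 0.83), ([0.57, -0.157, 0.085], 0.19)]
guard [([0.574, -0.158, 0.084], 0.67)]
window [([0.577, -0.16, 0.09], 0.63)]
lever_handle [([0.647, -0.049, 0.082], 0.91)]
clamp_foot [([0.601, 0.0, 0.082], 0.61)]
mallet [([0.567, 0.227, 0.105], 0.62), ([0.589, -0.358, 0.047], 0.19)]
offcut [([0.585, -0.361, 0.045], 0.66)]
chisel [([0.72, -0.026, 0.012], 0.83), ([0.583, -0.089, 0.015], 0.34)]
top [[424.52948031178227, 0.0, 280.40628519817955], [0.0, 424.52948031178227, 213.21195099647838], [0.0, 0.0, 1.0]] pos [0.5496 0.0523 1.0102]
fixture [([0.538, -0.111, 0.016], 0.56)]
stop [([0.537, -0.108, 0.016], 0.73)]
stone [([0.519, -0.014, 0.055], 0.59)]
guard [([0.585, -0.171, 0.108], 0.97)]
window [([0.585, -0.175, 0.114], 0.69)]
lever_handle [([0.642, -0.104, 0.082], 0.82)]
clamp_foot [([0.601, -0.003, 0.085], 0.54)]
mallet [([0.55, 0.207, 0.113], 0.78)]
offcut [([0.572, -0.37, 0.048], 0.97)]
chisel [([0.717, -0.037, 0.014], 0.91)]
1.1
```

View pics/top0.png

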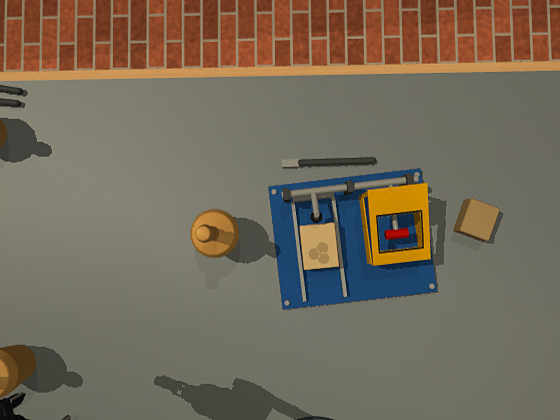

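View pics/scene0.png

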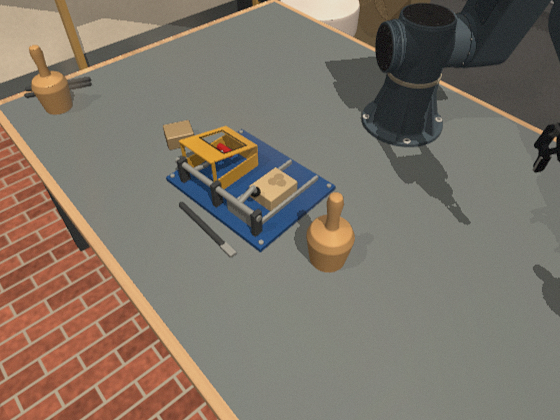

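The top view shows the bed's corners at about (269,187), (419,169), (437,290) and (283,309). The stone is near (320,246), the window near (400,230) and the red handle at (397,234). The mallet stands on the lane side at (215,233), and the offcut is at (478,220). The scene view agrees. Next I fit the fixture pose from the bed outline and check it against the other features.

```bash
cat > h.py <<'E'
from bench import manip
import cv2,numpy as np
np.set_printoptions(precision=4,suppress=True)
def ray(c,uv,z):
    k=manip.get_calibration(c);R,t=k["R"],k["t"];C=-R.T@t
    d=(R.T@np.linalg.inv(k["camera_matrix"])@np.c_[uv,np.ones(len(uv))].T).T
    return C+d*((z-C[2])/d[:,2])[:,None]
def cloud(c,d,m):
    k=manip.get_calibration(c);v,u=np.nonzero(m&(d>0))
    X=np.linalg.inv(k["camera_matrix"])@np.c_[u,v,np.ones(len(u))].T*d[v,u]
    return (k["R"].T@(X-np.array(k["t"])[:,None])).T
def proj(c,P):
    k=manip.get_calibration(c);X=k["camera_matrix"]@(k["R"]@np.atleast_2d(P).T+np.array(k["t"])[:,None]);return (X[:2]/X[2]).T
def biggest(m):
    n,l,s,_=cv2.connectedComponentsWithStats(m.astype(np.uint8));return l==1+s[1:,4].argmax()
E
cat > a.py <<'E'
from h import *
out={}
for c in("top","scene"):
    f=np.load(c+"0.npz");p,d=f["p"],f["d"]
    H,S,V=cv2.split(cv2.cvtColor(p,cv2.COLOR_RGB2HSV))
    blue=biggest((H>100)&(H<120)&(S>170))
    v,u=np.nonzero(blue); W=ray(c,np.c_[u,v],.015)[:,:2]
    (cx,cy),(w,h),a=cv2.minAreaRect((W*1000).astype(np.float32))
    print(c,"bed",cx,cy,w,h,a)
    yaw=np.deg2rad(((a+45)%90)-45); o=np.array([cx,cy])/1000; out[c]=(o,yaw)
    yel=biggest((H>18)&(H<30)&(S>220)&(V>120))
    Y=cloud(c,d,yel); Rz=np.array([[np.cos(yaw),-np.sin(yaw)],[np.sin(yaw),np.cos(yaw)]])
    L=np.c_[(Y[:,:2]-o)@Rz,Y[:,2]]*1000
    L=L[abs(L[:,2]-(103+(L[:,0]-5)*np.tan(np.radians(15))))<6]
    print("guard plate local",np.percentile(L,[1,99],axis=0),len(L))
    red=biggest(((H<5)|(H>175))&(S>180)&(V>80)&(np.abs(np.indices(H.shape)[1]-(400 if c=="top" else 222))<30)&(np.indices(H.shape)[0]>130))
    r=cloud(c,d,red);r=np.c_[(r[:,:2]-o)@Rz,r[:,2]]*1000
    print("handle local",np.percentile(r,[3,50,97],axis=0).round(1).tolist())
    st=cloud(c,d,(H>8)&(H<25)&(S>40)&(S<190));s=np.c_[(st[:,:2]-o)@Rz,st[:,2]]*1000
    s=s[(abs(s[:,2]-55)<4)&(abs(s[:,1]-80)<48)&(abs(s[:,0])<110)]
    print("stone local",np.percentile(s,[1,50,99],axis=0).round(1).tolist(),len(s))
    img=p[:,:,::-1].copy()
    pts=[[x,y,15] for x,y in((-145,-180),(-145,180),(145,180),(145,-180))]
    win=[[5+a*36.5,-90+b*45,103+a*36.5*np.tan(np.radians(15))] for a,b in((-1,-1),(-1,1),(1,1),(1,-1))]
    stp=[[88+12,80+b*47,53] for b in(-1,1)]
    for q,col in((pts,(0,255,0)),(win,(255,0,255)),(stp,(255,255,0))):
        q=np.array(q)/1000; q=np.c_[q[:,:2]@Rz.T+o,q[:,2]]
        cv2.polylines(img,[np.round(proj(c,q)).astype(int)],True,col,1)
    (x0,y0)=(250,150) if c=="top" else (150,110)
    cv2.imwrite(f"pics/{c}_fit.png",cv2.resize(img[y0:y0+170,x0:x0+210],None,fx=3,fy=3,interpolation=0))
print({k:(v[0],v[1]) for k,v in out.items()})
E
python3 a.py
```

```text
top bed 535.8504028320312 -92.14677429199219 287.4231872558594 358.1106262207031 6.192353248596191
guard plate local [[ -59.6638 -150.9639   86.4345]
 [  98.1577  -28.3072  130.9345]] 2676
handle local [[-8.1, -112.4, 74.9], [1.2, -89.4, 81.3], [10.1, -65.8, 85.0]]
stone local [[-55.8, 40.5, 51.3], [-4.9, 80.4, 55.1], [105.9, 119.7, 58.7]] 1625
scene bed 596.9427490234375 -189.06588745117188 27.559324264526367 46.861385345458984 6.613114356994629Traceback (most recent call last):
  File "a.py", line 11, in <module>
    yel=biggest((H>18)&(H<30)&(S>220)&(V>120))
  File "h.py", line 15, in biggest
    n,l,s,_=cv2.connectedComponentsWithStats(m.astype(np.uint8));return l==1+s[1:,4].argmax()
                                                                             ~~~~~~~~~~~~~~^^
ValueError: attempt to get argmax of an empty sequence
```

```bash
cat >> h.py <<'E'
O=np.array([.5359,-.0921]);YAW=np.radians(6.19)
Rz=np.array([[np.cos(YAW),-np.sin(YAW)],[np.sin(YAW),np.cos(YAW)]])
def F(x,y,z): return np.r_[O+Rz@np.array([x,y])/1000,z/1000]
def overlay(c,p,name,box,xf=-5):
    img=p[:,:,::-1].copy();t=np.tan(np.radians(15))
    for q,col in(([F(x,y,15) for x,y in((-145,-180),(-145,180),(145,180),(145,-180))],(0,255,0)),
      ([F(5+a*36.5,-90+b*45,103+a*36.5*t) for a,b in((-1,-1),(-1,1),(1,1),(1,-1))],(255,0,255)),
      ([F(xf+a*50,80+b*40,55) for a,b in((-1,-1),(-1,1),(1,1),(1,-1))],(255,255,0))):
        cv2.polylines(img,[np.round(proj(c,q)*16).astype(int)],True,col,1,0,4)
    x0,y0=box;cv2.imwrite(name,cv2.resize(img[y0:y0+170,x0:x0+210],None,fx=3,fy=3,interpolation=0))
E
python3 - <<'E'
from h import *
overlay("scene",np.load("scene0.npz")["p"],"pics/scene_fit.png",(150,110))
overlay("top",np.load("top0.npz")["p"],"pics/top_fit.png",(250,155))
E
```

```text
(no output)
```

View pics/scene_fit.png

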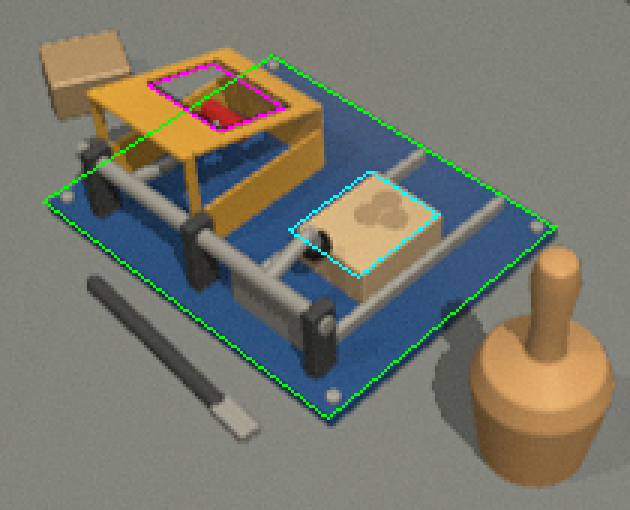

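View pics/top_fit.png

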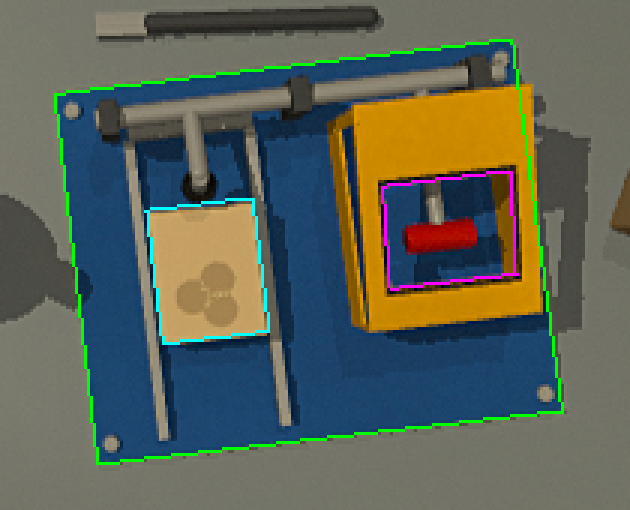

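The pose fit lines up with the bed, window and stone edges in both views. Stone centre is at x ≈ -5, so the gap is about 55 mm, and the handle and plate heights match the text. Next I shut the fingers and push along the lane, creeping at the end with force checks.

```bash
cat >> h.py <<'E'
fx=np.r_[Rz[:,0],0];fy=np.r_[Rz[:,1],0]
def ori(s): return np.c_[-s*fx,s*fy,[0,0,-1]]
S=1 if (manip.current_tcp_rot()[:,1]@fy)>0 else -1
A=ori(S)
def fl():
    p=manip.current_ee_pos();q=Rz.T@(p[:2]-O)*1000;return np.r_[q,p[2]*1000]
def fo():
    f=manip.current_force();return np.r_[Rz.T@f[:2],f[2]]
E
python3 - <<'E'
from h import *
manip.set_gripper(0.0,40)
manip.move_ptp(F(-100,80,130),A)
manip.move_l(F(-100,80,27),A,0.12)
print(fl(),manip.current_qpos(),fo(),manip.current_time())
f0=fo()
manip.move_l(F(-30,80,27),A,0.05); print(fl(),fo())
for x in np.arange(-24,6,2.):
    manip.move_l(F(x,80,27),A,0.03); f=fo(); print(x,fl(),f)
    if f[0]-f0[0]<-22: break
p,d=manip.grab_frame("top"); print(manip.look_for("top","stone")[:1],manip.current_time())
overlay("top",p,"pics/top_push.png",(250,155),50)
E
```

```text
[-99.6051  79.9547  27.4833] [-0.1631  0.43    2.0871 -0.      0.6236 -1.8421] [-0.3184 -0.3671 -0.3608] 4.875
[-30.2166  80.0187  27.0108] [ 0.1967  0.5224 -0.3991]
-24.0 [-23.8384  79.9992  26.9814] [-0.2979  0.5433 -0.3973]
-22.0 [-21.9269  79.9995  26.9843] [-0.2129 -0.6859  1.016 ]
-20.0 [-19.902   79.9773  27.0071] [-0.6551 -0.0204 -0.111 ]
-18.0 [-17.8799  79.9635  27.0074] [-0.3408 -0.0596  0.1974]
-16.0 [-15.8998  79.9955  26.993 ] [ 0.0658 -0.1465  0.1245]
-14.0 [-13.8544  80.0014  27.0176] [-0.3071  0.8273 -0.0801]
-12.0 [-11.8924  79.9911  26.9859] [ 0.9592  0.3002 -0.7076]
-10.0 [-9.8946 79.9879 26.9952] [ 0.3163 -0.0911  0.1057]
-8.0 [-7.8816 79.9773 27.0046] [0.2494 0.5476 0.0277]
-6.0 [-5.8936 79.9896 26.9931] [ 0.0314  0.2632 -0.0551]
-4.0 [-3.9116 79.9918 26.9976] [ 0.0676 -1.1981  0.0345]
-2.0 [-1.9083 79.9924 27.0063] [-0.743   1.5904  0.6835]
0.0 [ 0.1404 80.0101 27.0165] [-1.46   -0.4952 -0.302 ]
2.0 [ 2.1141 79.9899 27.0008] [-0.1564  0.2281  0.1224]
4.0 [ 4.1072 80.0031 26.9969] [ 0.2006  0.2932 -0.2389]
[] 10.375
```

View pics/top_push.png

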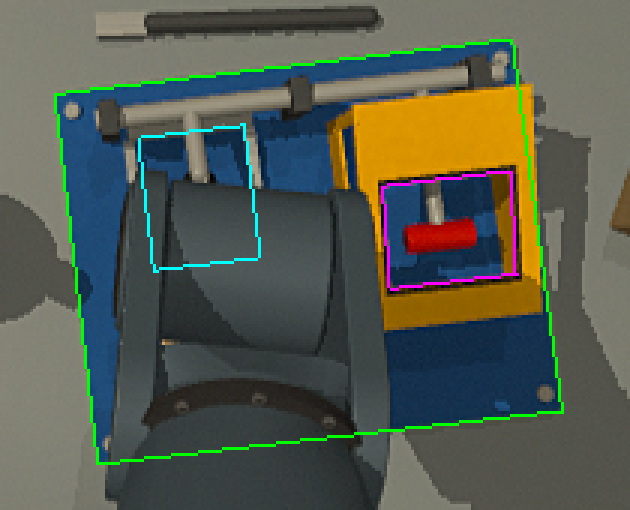

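The arm hides the stone in this view, but the far end of the lane still looks blue and empty, and I felt no force. I check the scene camera.

```bash
python3 - <<'E'
from h import *
p,d=manip.grab_frame("scene"); print(manip.look_for("scene","stone")[:1],manip.current_time(),manip.current_grip_width())
overlay("scene",p,"pics/scene_push.png",(180,90),50)
E
```

```text
[{'at': [0.5383, 0.0148, 0.0525], 'confidence': 0.82}] 10.475 -0.002135282784517477
```

View pics/scene_push.png

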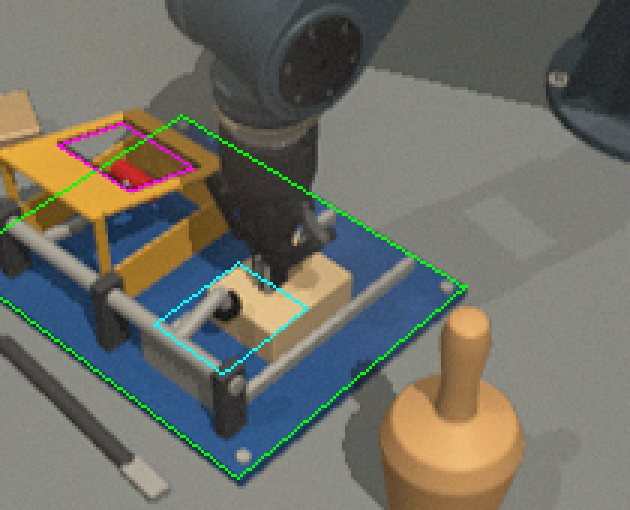

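The fingers appear at the stone's top while the TCP reads 27 mm. I need to know whether the fingers are higher than reported or the stone sits elsewhere, so I measure from the depth image.

```bash
python3 - <<'E'
from h import *
p,d=manip.grab_frame("scene")
print("qpos",manip.current_qpos(),"tcp",fl())
print("IK here",manip.inverse_kinematics(F(4,80,27),A))
for z in(27,55,85):print(z,((proj("scene",F(4,80,z))-[180,90])*3).round())
m=np.zeros(d.shape,bool);m[90:260,180:390]=1
X=cloud("scene",d,m);v,u=np.nonzero(m&(d>0))
L=np.c_[(X[:,:2]-O)@Rz,X[:,2]]*1000;col=p[v,u].astype(int)
dark=(col.max(1)<70)&(abs(L[:,1]-80)<50)&(abs(L[:,0]-4)<60)&(L[:,2]>20)
g=L[dark]
for z in range(20,140,8):
    s=g[(g[:,2]>=z)&(g[:,2]<z+8)]
    if len(s)>3: print(z,len(s),s.min(0).round(),s.max(0).round())
st=(col[:,0]>140)&(col[:,0]-col[:,2]>40)&(abs(L[:,2]-55)<5)&(abs(L[:,1]-80)<50)
print("stone",np.percentile(L[st],[1,99],axis=0).round(1))
E
```

```text
qpos [-0.1105  0.5647  1.8272 -0.      0.7498 -1.7893] tcp [ 3.9625 79.9969 26.9919]
IK here [-0.1105  0.5647  1.8271 -0.      0.7498 -1.7893]
27 [[267. 309.]]
55 [[267. 286.]]
85 [[266. 261.]]
68 25 [-4. 67. 69.] [64. 96. 76.]
76 36 [-0. 69. 76.] [63. 97. 84.]
84 9 [ 3. 69. 84.] [10. 97. 90.]
92 9 [ 9. 72. 92.] [16. 98. 99.]
100 36 [  9.  54. 100.] [ 18. 114. 108.]
108 67 [ -5.  47. 108.] [ 18. 118. 116.]
116 56 [-11.  38. 116.] [ 21. 124. 124.]
124 67 [  0.  30. 124.] [ 21. 129. 132.]
132 58 [  5.  30. 132.] [ 21. 129. 140.]
stone [[-56.3  44.6  50.4]
 [ 40.3 123.2  57.9]]
```

```bash
python3 - <<'E'
from h import *
p,d=manip.grab_frame("scene")
for r in range(172,202,1):
    m=np.zeros(d.shape,bool);m[r,269]=1
    X=cloud("scene",d,m)
    if len(X): print(r,np.r_[(X[0,:2]-O)@Rz,X[0,2]]*1000,p[r,269])
crop=cv2.resize(p[130:220,220:340,::-1],None,fx=6,fy=6,interpolation=cv2.INTER_CUBIC);cv2.imwrite("pics/close.png",crop)
E
```

```text
172 [ 18.0676  94.5241 121.0097] [34 35 32]
173 [ 13.8409  90.4358 112.1362] [35 33 33]
174 [ 14.517   91.0453 109.6581] [38 38 37]
175 [ 14.0677  90.5761 105.6829] [45 40 42]
176 [ 14.8319  91.2697 103.3   ] [42 42 40]
177 [ 16.9861  93.2956 102.7667] [36 38 36]
178 [15.518  91.8493 97.3842] [61 60 54]
179 [13.8903 90.2497 91.7532] [97 96 87]
180 [11.5316 87.9487 85.0971] [120 117 108]
181 [11.0752 87.4713 80.9824] [119 116 106]
182 [11.7673 88.0948 78.4141] [118 114 105]
183 [13.8507 90.0523 77.7461] [121 116 106]
184 [12.8831 89.0841 72.8834] [115 114 104]
185 [10.5489 86.8049 66.1005] [115 111 106]
186 [13.2889 89.392  66.3262] [115 114 105]
187 [13.0246 89.0975 62.3735] [117 110  94]
188 [ 9.4375 85.6154 53.7396] [184 157 115]
189 [12.5338 88.5442 54.4603] [228 195 138]
190 [16.7165 92.5157 56.7404] [225 193 137]
191 [18.3206 94.0134 55.3902] [224 190 133]
192 [19.5149 95.1179 53.4578] [226 192 138]
193 [21.3894 96.875  52.4989] [226 195 140]
194 [ 25.2779 100.5652  54.4487] [226 193 141]
195 [ 26.968  102.1457  53.2491] [225 195 139]
196 [ 31.0251 105.9983  55.4953] [224 192 138]
197 [ 32.7943 107.6551  54.4353] [224 191 138]
198 [ 35.738  110.4394  55.1039] [228 197 141]
199 [ 36.8292 111.4453  53.0634] [226 191 135]
200 [ 40.1178 114.5612  54.2724] [196 165 116]
201 [ 41.4098 115.7602  52.5385] [150 127  92]
```

View pics/close.png

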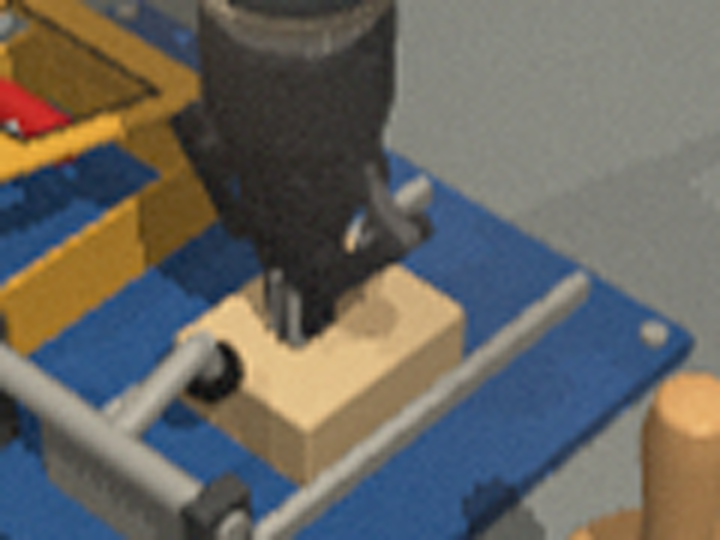

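The fingers' lower end shows at z ≈ 58–62 mm, just above the stone's top, with no force felt, and the stone hasn't moved. So either the fingers are above the stone and the reported TCP is about 30 mm low, or they have passed into it. I lift straight up and measure the true fingertip height against free background.

```bash
python3 - <<'E'
from h import *
manip.move_l(F(4,80,110),A,0.15)
manip.move_l(F(-100,80,110),A,0.2)
p,d=manip.grab_frame("scene"); print(fl(),manip.current_qpos(),manip.current_time())
for z in(110,140,183):print(z,proj("scene",F(-100,80,z)).round(1))
c=proj("scene",F(-100,80,110))[0].astype(int)
for r in range(c[1]-30,c[1]+8):
  for u in range(c[0]-8,c[0]+9,4):
    m=np.zeros(d.shape,bool);m[r,u]=1;X=cloud("scene",d,m)
    print((np.r_[(X[0,:2]-O)@Rz,X[0,2]]*1000).astype(int) if len(X) else None,end=" ")
  print(r)
x0,y0=c-[60,50];cv2.imwrite("pics/tip.png",cv2.resize(p[y0:y0+90,x0:x0+120,::-1],None,fx=6,fy=6,interpolation=cv2.INTER_CUBIC));print(x0,y0)
E
```

```text
[-98.7846  79.8267 109.9632] [-0.1629  0.2681  2.0365  0.0001  0.8362 -1.8418] 11.9917
110 [[296.5 149.3]]
140 [[296.9 140.2]]
183 [[297.6 126.4]]
[-90  56 198] [-84  74 210] [-84  86 217] [-84  98 223] [-90 105 223] 119
[-91  55 194] [-84  74 208] [-83  87 215] [-84  99 220] [-93 104 218] 120
[-89  57 193] [-84  74 204] [-85  86 210] [-86  97 215] [-102   96  206] 121
[-88  58 191] [-89  70 197] [-83  87 209] [-86  97 213] [-100   98  205] 122
[-87  59 189] [-88  71 195] [-84  87 205] [-84  99 211] [-109   92  194] 123
[-87  59 186] [-90  69 190] [-97  76 189] [-87  97 206] [-105   95  195] 124
[-270  -97    0] [-88  72 189] [-95  78 188] [-87  97 203] [-104   96  193] 125
[-268  -96   -3] [-86  73 188] [-88  84 193] [-88  96 199] [-97 102 197] 126
[-260  -89    1] [-87  72 184] [-88  84 190] [-89  96 195] [-97 101 193] 127
[-258  -87    0] [-86  73 182] [-89  84 186] [-87  98 194] [-88 109 200] 128
[-254  -83    0] [-90  70 175] [-88  84 183] [-88  97 190] [-88 109 196] 129
[-252  -81   -1] [-92  68 170] [-89  84 180] [-90  95 185] [-89 108 193] 130
[-247  -77    0] [-95  66 164] [
[... 1492 characters left out ...]
-191  -11    0] [-197   -1    2] [-207    5    0] [-217   13    0] 149
[-179  -16    1] [-189   -9    0] [-196    0    0] [-203    9    1] [-214   15   -1] 150
[-180  -17   -3] [-185   -6    0] [-192    3    1] [-199   12    1] [-207   20    1] 151
[-176  -13   -2] [-183   -4   -1] [-188    6    2] [-198   13    0] [-206   21    0] 152
[-168   -6    2] [-180   -1   -1] [-190    5   -4] [-193   17    1] [-205   23   -3] 153
[-167   -6    0] [-177    1   -1] [-184   10   -1] [-193   17   -2] [-199   27    0] 154
[-167   -5   -3] [-174    3   -3] [-183   11   -3] [-187   22    0] [-196   30    0] 155
[-160    0    0] [-171    6   -3] [-175   17    1] [-184   25    0] [-192   33    0] 156
236 99
```

View pics/tip.png

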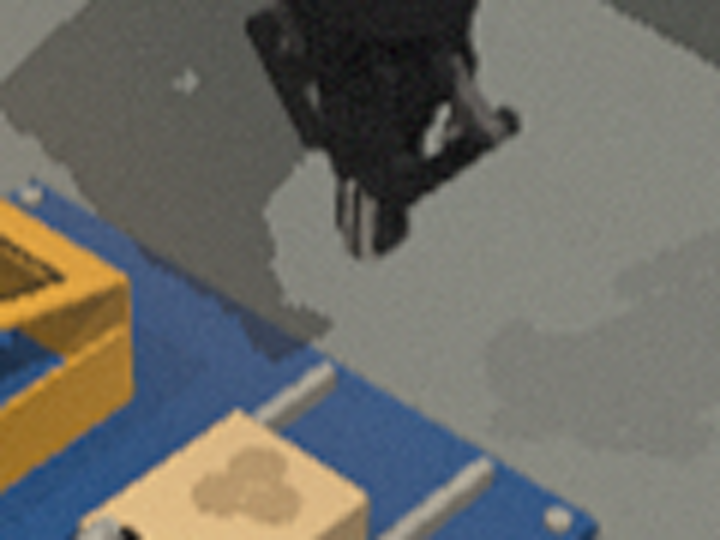

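The tip's lower end is at z ≈ 142 mm against 110 reported, while x and y agree. The real fingertip is therefore about 32 mm above the reported TCP, and the first push just passed over the stone without touching it. I apply a z correction and redo the push at a true height of about 31 mm, checking force as I go.

```bash
cat >> h.py <<'E'
DZ=32.  # real fingertip minus reported TCP, mm
def T(x,y,z): return F(x,y,z-DZ)
E
python3 - <<'E'
from h import *
manip.move_l(T(-100,80,31),A,0.15); f0=fo(); print(fl(),f0)
manip.move_l(T(-75,80,31),A,0.08)
for x in[-60,-50,-40,-30,-24,-20,-18,-16,-15,-14,-13,-12,-11,-10,-9,-8,-7,-6,-5]:
    manip.move_l(T(x,80,31),A,0.05); f=fo()-f0; print(x,fl(),f)
    if f[0]<-18: break
print(manip.look_for("scene","stone")[:1] if manip.grab_frame("scene") else 0,manip.current_time())
E
```

```text
[-99.5185  79.9347  -0.5881] [-0.06    0.2393  0.2266]
-60 [-59.5139  79.9433  -0.9893] [ 0.6231 -0.0712 -0.5219]
-50 [-49.6665  79.9493  -0.956 ] [ 0.4482  0.32   -0.3421]
-40 [-39.7705  79.9514  -0.9774] [-0.4589  0.1832  0.1699]
-30 [-29.7688  79.9557  -0.9596] [ 0.1896  0.1848 -0.5866]
-24 [-24.0208  80.028   -1.0166] [-1.0551 -0.8874 -1.171 ]
-20 [-20.226   80.0729  -1.1016] [-2.9041 -0.1976 -0.5259]
-18 [-18.3788  80.0534  -1.1308] [-3.1236 -0.2121 -0.3053]
-16 [-16.0887  80.0252  -1.0608] [-2.9018 -0.1802 -0.2445]
-15 [-15.0829  80.0097  -1.0707] [-3.145  -0.4024 -1.4213]
-14 [-13.919   80.0003  -1.0748] [-2.586  0.122 -2.091]
-13 [-12.8704  79.9995  -1.0282] [-2.3407 -0.4509 -2.5283]
-12 [-11.8489  79.9984  -0.9719] [-2.68   -0.2761 -2.3379]
-11 [-11.6096  80.0533  -1.0126] [-6.9536 -0.1322  2.7893]
-10 [-11.6878  80.0914  -1.0132] [-12.6585  -1.2308   8.0594]
-9 [-11.7289  80.1414  -1.0506] [-18.3157  -3.0572  12.0716]
[{'at': [0.5697, 0.0099, 0.0554], 'confidence': 0.59}] 17.7167
```

It stalls at x = -11.6, as expected for a home stone. I back off, clear the view and check.

```bash
python3 - <<'E'
from h import *
manip.move_l(T(-40,80,31),A,0.1)
manip.move_l(T(-60,80,190),A,0.25)
manip.move_ptp(T(-120,-90,190),A)
for c in("top","scene"):
    p,d=manip.grab_frame(c)
    H,S_,V=cv2.split(cv2.cvtColor(p,cv2.COLOR_RGB2HSV))
    st=cloud(c,d,(H>8)&(H<25)&(S_>40)&(S_<190));s=np.c_[(st[:,:2]-O)@Rz,st[:,2]]*1000
    s=s[(abs(s[:,2]-55)<4)&(abs(s[:,1]-80)<48)&(s[:,0]<100)]
    print(c,"stone",np.percentile(s,[1,99],axis=0).round(1).tolist(),len(s))
    if c=="top": overlay("top",p,"pics/top_home.png",(250,155),50)
print(fl(),manip.current_time())
E
```

```text
top stone [[0.7, 42.3, 51.4], [98.6, 120.2, 58.7]] 1345
scene stone [[-0.1, 45.6, 51.2], [90.7, 124.2, 57.5]] 643
[-119.5265  -88.7117  157.5808] 19.8167
```

View pics/top_home.png

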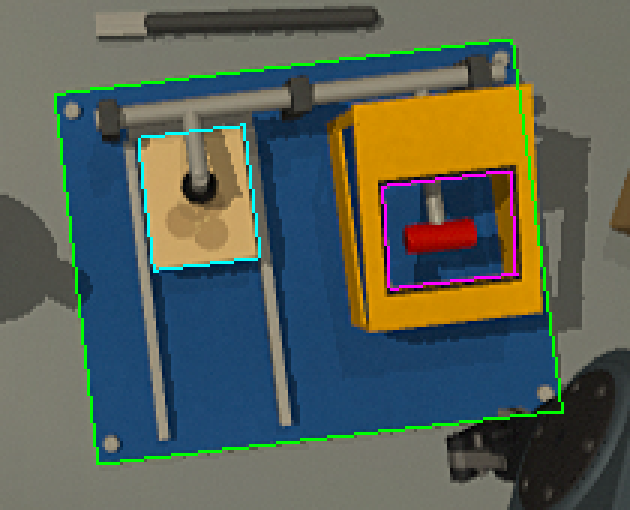

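The stone is home: its front face is at x ≈ 0 and the outline matches. Next is the lever: above the window, vertically down, pressing in steps with force checks.

```bash
python3 - <<'E'
from h import *
manip.move_l(T(2,-90,190),A,0.2)
manip.move_l(T(2,-90,98),A,0.15); manip.dwell(.2); f0=fo(); print(fl(),f0)
for z in list(range(92,60,-3))+list(range(60,44,-1)):
    manip.move_l(T(3,-90,z),A,0.05); f=fo()-f0; print(z,fl().round(1)+[0,0,DZ],f.round(1))
    if f[2]>25 or np.hypot(f[0],f[1])>15: break
print(manip.current_time())
E
```

```text
[  2.4275 -90.2587  66.9502] [-0.3943 -0.0385  0.2356]
92 [  2.9 -89.9  91.7] [-0.4  0.2  0.2]
89 [  2.9 -89.9  88.8] [ 0.7  0.5 -0.6]
86 [  2.9 -90.   85.8] [-0.1 -0.6  1.1]
83 [  3.  -90.   82.9] [-0.5 -0.1 -0.2]
80 [  2.9 -90.   79.8] [0.1 0.9 0.2]
77 [  2.9 -90.   76.8] [ 0.6 -0.7  0.6]
74 [  2.9 -89.9  73.7] [-0.4 -0.   0.1]
71 [  2.9 -89.9  70.7] [ 1.8 -0.5  0.4]
68 [  2.9 -89.9  67.7] [-0.1  0.2 -0.2]
65 [  2.9 -90.   64.8] [ 0.4 -0.8 -0.6]
62 [  2.9 -89.9  61.7] [ 0.2 -0.   0.8]
60 [  2.9 -90.   59.9] [1.4 0.1 0.2]
59 [  3.1 -90.   59. ] [ 1.4 -0.4  0.8]
58 [  3.2 -90.   58. ] [1.8 1.  1.6]
57 [  3.2 -90.1  57.1] [2.6 0.2 2.9]
56 [  3.3 -90.1  56.5] [1.1 1.8 9.2]
55 [  3.4 -90.2  56.3] [-1.7  3.5 18.1]
54 [  3.5 -90.2  56.2] [-5.7  4.3 27.7]
26.0667
```

```bash
python3 - <<'E'
from h import *
manip.move_l(T(3.5,-90,53),A,0.03); print(fl().round(2),fo().round(1)); manip.dwell(.4); print(fl().round(2),fo().round(1))
manip.move_l(T(3,-90,100),A,0.12)
manip.move_l(T(3,-90,190),A,0.2)
manip.move_ptp(T(-150,-90,200),A); manip.dwell(.3)
for c in("top","scene"):
    p,d=manip.grab_frame(c)
    H,S_,V=cv2.split(cv2.cvtColor(p,cv2.COLOR_RGB2HSV))
    i=np.indices(H.shape)
    r=cloud(c,d,((H<5)|(H>175))&(S_>180)&(V>60)&(i[0]>130)); r=np.c_[(r[:,:2]-O)@Rz,r[:,2]]*1000
    r=r[(abs(r[:,0])<30)&(abs(r[:,1]+90)<35)]
    print(c,"handle",np.percentile(r,[3,50,97],axis=0).round(1).tolist(),len(r))
    st=cloud(c,d,(H>8)&(H<25)&(S_>40)&(S_<190));s=np.c_[(st[:,:2]-O)@Rz,st[:,2]]*1000
    s=s[(abs(s[:,2]-55)<4)&(abs(s[:,1]-80)<48)&(s[:,0]<100)]
    print(c,"stone",np.percentile(s,[1,99],axis=0).round(1).tolist())
    if c=="scene": overlay(c,p,"pics/scene_end.png",(150,110),50)
print(fl(),fo(),manip.current_time())
E
```

```text
[  3.56 -90.24  23.98] [-12.3   6.5  39.7]
[  3.58 -90.23  23.98] [-11.7   6.3  40. ]
top handle [[-4.2, -112.1, 45.7], [4.9, -88.1, 53.2], [14.6, -65.6, 57.6]] 198
top stone [[0.8, 42.3, 51.4], [98.5, 120.2, 58.5]]
scene handle [[-2.5, -79.5, 40.9], [7.7, -66.7, 48.9], [13.5, -61.0, 55.3]] 53
scene stone [[-0.4, 45.4, 51.2], [90.5, 124.1, 57.8]]
[-149.7379  -89.9227  167.81  ] [ 0.1415 -0.2321  0.4445] 28.9167
```

View pics/scene_end.png

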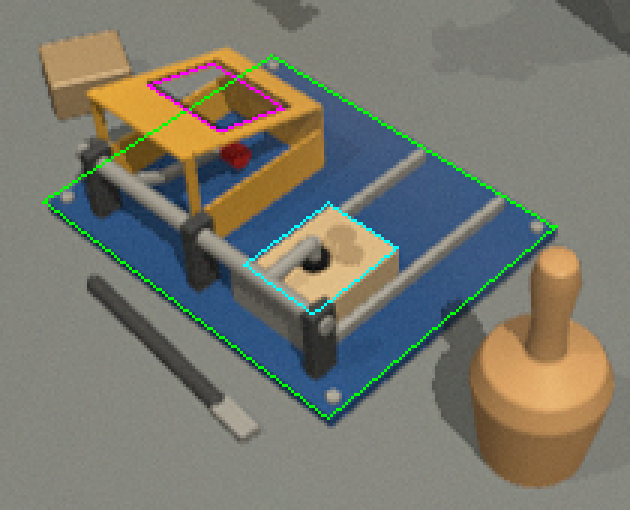

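The lever is down: the handle's mid-height dropped about 28 mm in the top view, and its centre is at x ≈ 4.9, against 5 for fully pressed. The pad rests on the stone, the stone is home, and the bystanders haven't moved.

```bash
python3 -c "
from bench import manip
print(manip.sign_off())"
```

```text
the job is handed in; nothing more can be done
None
```

The stone is home against the back stop, the lever is pressed to its hard stop and the arm is withdrawn; I handed the job in at about 29 s. The first push passed over the stone untouched because the real fingertip sits about 32 mm above the reported TCP, which I corrected for.

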